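Probe the coil in the test box

ROBOT

A 6-joint arm with a two-finger parallel gripper is mounted at the origin on the work surface. World frame = base frame: x ahead of the robot, y to its left, z up, the work surface at z = 0. Lengths are in m, angles in degrees, forces in N, time in s.
With the tool pointing down it reaches from about 0.35 to 0.875 m from the base axis. Payload 4.2 kg.
Tool frame: the origin (TCP) lies where the fingers leave the gripper's body, on its centre line; the fingertips stand 70 mm ahead of it and the grasp point (between the pads) lies 51 mm ahead of it; z points along the fingers, y is the direction in which the jaws open and shut (so a half turn about z gives the same grasp; the last joint's range is limited). The gripper opens to 87 mm and grips with 3 to 60 N. Pads are 19 mm wide; open, the fingers measure 117 mm over their backs; the gripper's body (75 mm by 190 mm) begins 51 mm behind the grasp point.
Start: joints at [84.087, 22.042, 0.453, 0, -68.411, -14.817], TCP at [0.221, 0.585, 0.292] pointing down, gripper open.
Joint ranges: [-179.83, 179.83], [-69.29, 118.12], [-61.27, 80.66], [-181.25, 117.63], [-171.15, -9.14], [-177.46, 177.46]. Speed limits (degrees/s): [159.86, 159.86, 180, 180, 180, 180].

INTERFACE

Orientations are given as a 3x3 rotation matrix whose columns are the frame's x, y, z axes.
In Python, from station import sense, cams, job gives the robot as it stands. The module is installed in compiled form; this text tells all that it offers.
- The arm moves only by the shell command python3 -m handwheel 'ROWS'. ROWS is JSON, a list of rows, each a list of 5 numbers: the shift along the tool's x, y, z in cm, then the turn about the tool's z in degrees, then the opening, from 0 (shut) to 1 (fully open). A call has 1 to 10 rows; each row shifts and turns the commanded pose from where the row before left it, along the tool's axes as they then stand; what a row does not reach is not made up. A row lasts 1/8 s, in which the tool goes at most 62.5 mm and 10.7 degrees, less where a joint would pass 70% of its speed; a pose out of reach is approached as far as the arm can. A call with a gripper value outside its range is refused whole. The fingers move at their own pace and stop on an object; the grip force is fixed at half the most. Time passes only in rows, so rows that do not move let the fingers close. It gives the time, the measured TCP pose, the force and the opening at its end, in the units of the state.
- sense(): the state, without advancing time (a new reading comes with each control period).
- cams.capture(name): name is "scene" or "side" or "wrist"; returns the picture (420x560x3 uint8, red, green, blue); there is no depth.
- cams.camera_params(name): a dict with "fx", "fy", "cx", "cy" (pixels), "k1" (the pictures are not rectified: a ray, as slopes to the right and down, at radius r is drawn at 1 + k1 r^2 times it, then the intrinsics apply), "origin" and "rotation" of the camera in the world. Camera axes: x right, y down, z forward; pixel columns grow to the right and rows downward; lengths in m; the calibration is good to about 2 mm. A picture is of the moment at which its call begins: read the wrist's pose just before it. camera_params takes no time and is no camera call; for the wrist camera it gives the pose at the moment of the call.
- job.finish_job(): hands the job in, once; it reports no verdict.
The state is a dict: "time_s": time; "joints": joint angles; "joint_velocities": joint speeds; "effort": joint torques, N m; "tcp_pos": TCP position; "ee_rot": TCP orientation; "wrist_force": force on the tool from outside, world axes, zero at the start; "moment": the same for the moment, N m; "gripper_width": opening from 0.0 (shut) to 1.0 (fully open).
Only numpy, scipy, OpenCV 4.12 (cv2) and the standard library are available. Lean on these libraries where they do the work, as an engineer would, in place of code of your own. Each camera call takes 0.05 s, during which the arm holds its last target. There are 200 camera calls.

TASK

Slide the blue cover of the coil test box fully open, then take the field probe out of its stand and lower its steel rod straight down into the bore of the white coil, until the orange band on the rod is level with the bore's mouth. The probe must never touch the coil or the box; finish while still holding it there, upright and centred in the bore, with the cover left open and the tray, screwdriver and circuit board left where they are.

Things in the scene. Friction and masses are not known exactly. Their poses are not given: they have to be found in the camera images.
- device: Coil test box, a fixed grey plastic case 120 x 200 mm (its x, y) and 70 mm high, with a black rail 6 mm wide and 8 mm high along each long edge (top at 78 mm). Origin at the centre of its underside, z up. The half towards its -y is an open-topped compartment with the coil in it, hidden under the blue cover at the start; the half towards +y is a closed deck over which the cover slides open. It stands at a different place and yaw (up to 23 degrees) each time.
- cover (a joint): Slide of the flat blue cover on the box (cover 106 x 96 x 4 mm, its top 74.5 mm above the table). 0 m = shut over the compartment, 0.09 m = fully open at its end stop; it opens along the box's +y. It may start up to 0.02 open. Light friction (about 1.5 N) keeps it where it is left.
- cover_grip (a point): Centre of the black grip rib that stands on the middle of the blue cover: 44 mm along the box's x, 14 mm thick along the box's y, from 74.5 to 102.5 mm above the table. The point is 88.5 mm above the table, moves with the cover and has the box's axes.
- coil: White coil former with copper winding, fixed in the box's compartment: an upright round ring 58 mm across and 45 mm high with a bore 22 mm across. Origin on the bore's axis at its lower end, 20 mm above the table, 50 mm along -y from the box's origin; the bore's bottom is the closed floor of the case.
- bore_mouth (a point): Centre of the bore's mouth, at the top of the coil, 65 mm above the table, on the bore's axis (z up). The bore is 22 mm across and 45 mm deep below it.
- stand: Fixed probe stand: black base 90 x 74 x 12 mm, two aluminium side plates at y = +-33 mm and a top plate 50 x 74 mm, 10 mm thick, whose upper face is 110 mm above the table, with a 15 mm hole in its middle. Origin at the centre of the underside. The probe hangs in the hole. It stands to the left or to the right of the box, at a yaw of up to 29 degrees.
- probe_grip (a point): Centre of the black handle of the field probe. The handle is a square prism 22 x 22 mm (sides along the point's x and y) and 65 mm tall, above a steel rod 10 mm across and 90 mm long on the same axis. At the start the handle rests on the stand's top plate, rod hanging down, this point 142.5 mm above the table. z runs up along the probe. The whole is about 0.08 kg.
- probe_tip (a point): Lower end of the probe's steel rod, on its axis, 122.5 mm below probe_grip, with the same axes. The orange band on the rod reaches from 25 to 35 mm above this point (middle at 30 mm).
- tray: Bystander: open blue parts tray 90 x 120 x 35 mm, loose, on the other side of the box from the stand. Origin at the centre of its underside.
- screwdriver: Bystander: screwdriver with yellow handle lying loose on the table beyond the box, about 200 mm long along its x.
- board: Bystander: small green circuit board 60 x 85 mm with components, about 18 mm high, loose on the table beyond the box. Origin at the centre of its underside.
Not all that is in view belongs to the job. Of the things that look like the part that bears probe_grip, the middle-sized one is meant.

How it is judged:
By the outcome, as a careful person would: the job done as asked, in the order asked, and still so for the second after the job is handed in, while the arm keeps its last pose, push and grip.
It also fails if it takes over 51 s, if anything falls off the work surface, if the arm or the gripper's body presses on something with over 40 N, if the wrist force passes 120 N, or if a joint passes its speed limit or range.

## Working session

There is one attempt and no reset: what is moved stays moved. The work goes in short steps, Python scripts to look and compute and a shell command to move; the robot and the scene stay as the last step left them, time stands still between calls to the robot, and variables do not carry over. Pictures are saved under pics/ and viewed, about 8 in all and at most 12, crops included, and the job is handed in when it is done.

```bash
mkdir -p pics
python3 - <<'E'
from station import sense,cams
import cv2,numpy as np
s=sense();print(s)
for n in("scene","side","wrist"):
    p=cams.camera_params(n);print(n,{k:np.round(v,4).tolist() for k,v in p.items()})
    cv2.imwrite(f"pics/{n}0.png",cams.capture(n)[:,:,::-1])
E
```

```text
{'time_s': 0.0, 'joints': array([ 8.40866738e+01,  2.20914013e+01,  3.79264339e-01, -3.06844653e-02,
       -6.84119460e+01, -1.48168398e+01]), 'joint_velocities': array([-0.04937351, -0.09750289, -0.04316402,  0.0896873 ,  0.0088789 ,
        0.01372267]), 'effort': array([-1.02629660e-03, -3.90660810e+01,  1.87400919e+01,  4.21975359e+00,
        1.09536221e-02, -2.03362583e-04]), 'tcp_pos': array([0.22103628, 0.58411736, 0.29114479]), 'ee_rot': array([[ 9.35187868e-01, -3.54151288e-01, -7.18437489e-04],
       [-3.54152009e-01, -9.35185507e-01, -2.10277861e-03],
       [ 7.28294260e-05,  2.22092913e-03, -9.99997531e-01]]), 'wrist_force': array([ 0.24469737,  0.77126256, -0.54349298]), 'moment': array([-0.02235886, -0.02033931, -0.00990813]), 'gripper_width': 0.9982429325027752}
scene {'fx': 419.1061, 'fy': 419.1061, 'cx': 285.5531, 'cy': 214.5528, 'k1': -0.126, 'origin': [1.1395, -0.3328, 0.8702], 'rotation': [[0.5044, 0.6698, -0.5449], [0.8635, -0.3874, 0.323], [0.0052, -0.6334, -0.7738]]}
side {'fx': 480.1246, 'fy': 480.1246, 'cx': 276.322, 'cy': 213.2405, 'k1': -0.0999, 'origin': [0.4066, -0.7459, 0.8625], 'rotation': [[0.9646, -0.1725, 0.1993], [-0.2631, -0.6778, 0.6866], [0.0167, -0.7148, -0.6992]]}
wrist {'fx': 313.7282, 'fy': 313.7282, 'cx': 278.2772, 'cy': 207.8569, 'k1': -0.0146, 'origin': [0.2991, 0.5566, 0.3847], 'rotation': [[-0.3538, -0.8926, -0.2794], [-0.9353, 0.3379, 0.1046], [0.001, 0.2984, -0.9545]]}
```

View pics/scene0.png

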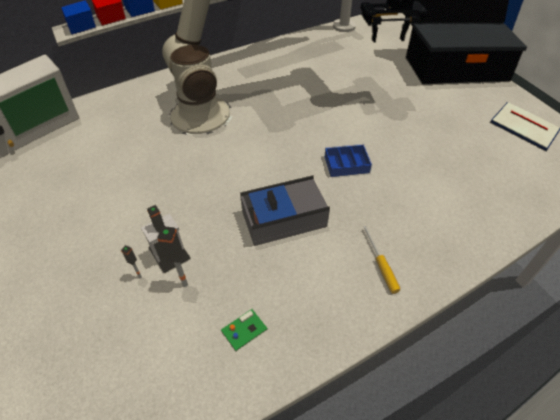

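View pics/side0.png

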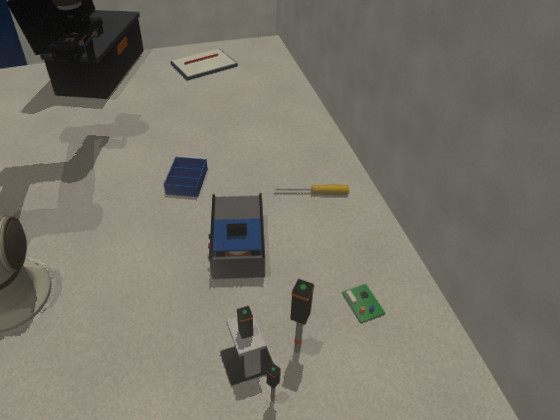

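Scene: box around (285,210), with rib at (271,197); the stand probe's top is at (154,209). There are two decoy probes, a large one at (170,235) and a small one at (129,252). Side: rib top at (237,226), stand probe top at (245,311), large at (303,287), small at (273,369).

```bash
cat > h.py <<'E'
import numpy as np,cv2
from station import sense,cams
def ray(p,uv):
    d=cv2.undistortPoints(np.array([[uv]],float),np.array([[p["fx"],0,p["cx"]],[0,p["fy"],p["cy"]],[0,0,1]]),np.array([p["k1"],0,0,0.]))[0,0]
    return np.array(p["rotation"])@np.array([d[0],d[1],1])
def atz(p,uv,z):
    d=ray(p,uv);o=np.array(p["origin"]);return (o+d*(z-o[2])/d[2]).round(4)
def proj(p,X):
    c=np.array(p["rotation"]).T@(np.array(X)-np.array(p["origin"]));a=c[:2]/c[2];a=a*(1+p["k1"]*(a@a))
    return np.array([p["fx"]*a[0]+p["cx"],p["fy"]*a[1]+p["cy"]])
E
python3 - <<'E'
from h import *
P={n:cams.camera_params(n) for n in("scene","side")}
print("rib",atz(P["side"],(237,226),.1025),atz(P["scene"],(271,191),.1025))
print("probe",atz(P["side"],(245,311),.175),atz(P["scene"],(154,209),.175))
# box edges via rails: side view
for uv in((212,197),(262,196),(210,255),(265,255)):print(atz(P["side"],uv,.078))
for n in("scene","side"):
    im=cv2.imread(f"pics/{n}0.png")
    c=im[170:300,110:340] if n=="scene" else im[185:385,200:330]
    cv2.imwrite(f"pics/{n}c.png",cv2.resize(c,None,fx=3,fy=3,interpolation=cv2.INTER_CUBIC))
a=cv2.imread("pics/scenec.png");b=cv2.imread("pics/sidec.png");b=cv2.copyMakeBorder(b,0,0,0,0,0)
b2=cv2.resize(cv2.imread("pics/side0.png")[185:385,200:330],None,fx=2.9,fy=2.9,interpolation=cv2.INTER_CUBIC)
o=np.zeros((580,800,3),np.uint8);o[:,423:]=b2[:580,:377]
s=cv2.resize(cv2.imread("pics/scene0.png")[170:300,130:340],None,fx=2,fy=2,interpolation=cv2.INTER_CUBIC);o[:260,:420]=s
cv2.imwrite("pics/comb.png",o)
E
```

```text
rib [ 0.5288 -0.0169  0.1025] [ 0.5155 -0.0056  0.1025]
probe [ 0.4885 -0.2868  0.175 ] [ 0.4921 -0.2842  0.175 ]
[0.4943 0.1171 0.078 ]
[0.6123 0.0908 0.078 ]
[ 0.4586 -0.0639  0.078 ]
[ 0.573  -0.0931  0.078 ]
```

View pics/comb.png

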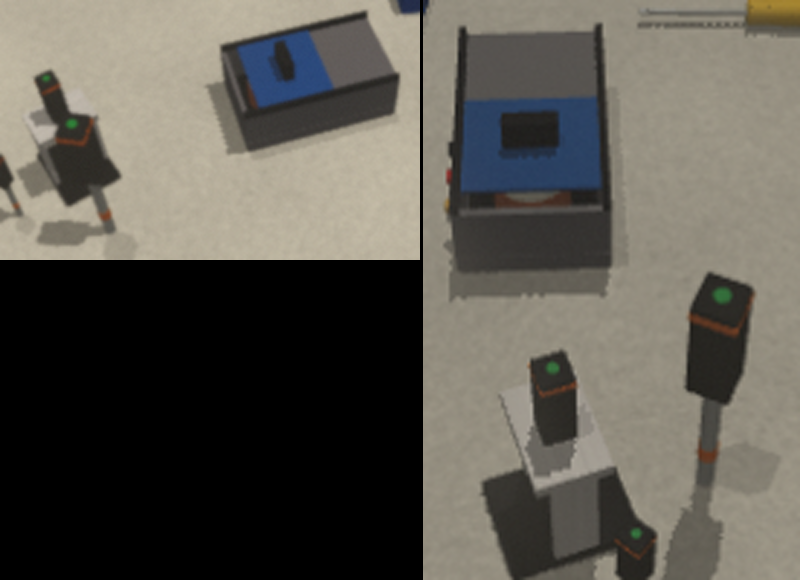

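Composite: the box has rib top at side (237,226), blue cover slightly open, rails clear. Stand plate and handle corners are readable, so I'll compute yaws and clearances.

Run:
```python
from h import *
from scipy.optimize import least_squares as L
P={n:cams.camera_params(n) for n in("scene","side")}
S=lambda x,y:(200+(x-423)/2.9,185+y/2.9)
C=lambda x,y:(130+x/2,170+y/2)
f=lambda n,l,z:[print(n,atz(P["side"],S(*q),z)) for q in l]
f("rail",[(463,28),(600,25),(458,210),(609,208)],.078)
f("rib",[(503,114),(558,113)],.1025)
f("coverfar",[(465,100),(600,98)],.0745)
f("coverfront",[(461,190),(604,188)],.0745)
f("handletop",[(530,360),(565,351),(576,379),(537,392)],.175)
f("plate",[(499,393),(580,378),(614,466),(537,490)],.11)
def tri(a,b):
    return L(lambda X:np.r_[proj(P["side"],X)-a,proj(P["scene"],X)-b],[.5,-.2,.1]).x.round(4)
print("big top",tri(S(722,296),C(72,124)),"band",tri(S(708,453),C(106,214)))
print("small top",tri((273,366),(128,248)),"probe",tri(S(552,368),C(46,78)),"rib",tri(S(530,114),C(283,44)))
```

```text
rail [0.4999 0.1244 0.078 ]
rail [0.6121 0.0998 0.078 ]
rail [ 0.4618 -0.0717  0.078 ]
rail [ 0.57   -0.0974  0.078 ]
rib [ 0.5097 -0.0067  0.1025]
rib [ 0.5505 -0.016   0.1025]
coverfar [0.4871 0.0434 0.0745]
coverfar [0.592  0.019  0.0745]
coverfront [ 0.4676 -0.0499  0.0745]
coverfront [ 0.5719 -0.0744  0.0745]
handletop [ 0.4759 -0.2797  0.175 ]
handletop [ 0.4973 -0.2786  0.175 ]
handletop [ 0.4991 -0.2993  0.175 ]
handletop [ 0.4752 -0.3023  0.175 ]
plate [ 0.4583 -0.2551  0.11  ]
plate [ 0.5104 -0.2569  0.11  ]
plate [ 0.5157 -0.3237  0.11  ]
plate [ 0.467  -0.3279  0.11  ]
big top [ 0.5908 -0.2849  0.2057] band [ 0.591  -0.2844  0.0296]
small top [ 0.5167 -0.3685  0.117 ] probe [ 0.4876 -0.2859  0.1714] rib [ 0.5276 -0.0127  0.1082]
```

```bash
python3 -m handwheel '[[5,4.5,0,0,1],[5,4.5,0,0,1],[5,4.5,0,0,1],[5,4.5,0,0,1],[5,4.5,0,0,1],[5,4.5,0,0,1],[5,4.5,0,0,1],[5,4.5,0,0,1],[5,4.5,0,0,1],[5,4.5,0,0,1]]'
python3 -m handwheel '[[0,0,2,-8.4,1],[0,0,2,0,1],[0,0,0,0,1]]'
cat >> h.py <<'E'
def rel(xy,yaw=None,z=None):
    s=sense();R=s["ee_rot"];p=s["tcp_pos"]
    d=np.r_[np.array(xy)-p[:2],(z if z is not None else p[2])-p[2]]
    a=np.degrees(np.arctan2(R[1,0],R[0,0]))
    print("t",round(s["time_s"],2),"tcp",p.round(4),"yaw",a.round(2),"shift cm",(R.T@d*100).round(2),"turn",None if yaw is None else round(-(yaw-a),2),"w",round(s["gripper_width"],3),"F",s["wrist_force"].round(1))
E
python3 - <<'E'
from h import *
rel((.5285,-.018),-12.3,.148)
cv2.imwrite("pics/w1.png",cams.capture("wrist")[:,:,::-1])
E
```

```text
time_s: 1.4
tcp_pos: [0.5082, 0.0271, 0.2923]
ee_rot: [[0.935, -0.354, 0.0], [-0.354, -0.935, 0.0], [0.0, -0.0, -1.0]]
wrist_force: [1.0, 1.5, 0.1]
gripper_width: 1.001
time_s: 1.78
tcp_pos: [0.5067, 0.0285, 0.2507]
ee_rot: [[0.977, -0.214, -0.004], [-0.214, -0.977, -0.001], [-0.004, 0.002, -1.0]]
wrist_force: [-0.6, -0.2, 0.4]
gripper_width: 0.999
t 1.77 tcp [0.5067 0.0285 0.2507] yaw -12.38 shift cm [ 3.16  4.05 10.26] turn -0.08 w 0.999 F [-0.6 -0.2  0.4]
```

View pics/w1.png

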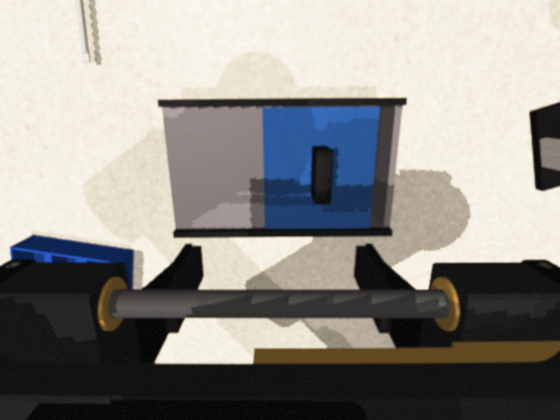

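The wrist view shows rails aligned with the tool. Rail corners are at (159,103),(406,100),(391,232),(175,234), and the rib spans (312–332, 147–203).

Run:
```python
from h import *
p=cams.camera_params("wrist")
q=np.array([atz(p,u,.078)[:2] for u in((159,101),(406,99),(391.5,234.5),(174,236.5))]);print(q,q.mean(0))
for a,b in((0,1),(3,2)):
    d=q[a]-q[b];print(np.linalg.norm(d),-np.degrees(np.arctan2(d[0],d[1])))
c=q.mean(0);
for u in((312,147),(332,147),(332,203),(312,203)):print(atz(p,u,.1025))
r=atz(p,(323,175),.1025)[:2];print(r)
```

```text
[[ 0.6162  0.1056]
 [ 0.5752 -0.0899]
 [ 0.4598 -0.0656]
 [ 0.5006  0.1303]] [0.53795 0.0201 ]
0.1997529724434658 -11.84434005477311
0.2001035981685487 -11.764785031614492
[ 0.5568 -0.0066  0.1025]
[ 0.5535 -0.0216  0.1025]
[ 0.5094 -0.0143  0.1025]
[0.5128 0.0015 0.1025]
[ 0.5335 -0.0111]
```

Run:
```python
from h import *
rel((.533,-.0105),-11.9,.150)
```

```text
t 1.82 tcp [0.5075 0.0289 0.2519] yaw -12.33 shift cm [ 3.34  3.29 10.19] turn -0.43 w 0.999 F [-0.4  0.3  0.5]
```

```bash
python3 -m handwheel '[[3.35,3.3,0,-0.4,1],[0,0,4,0,1],[0,0,4,0,1],[0,0,2.1,0,1],[0,0,0,0,1],[0,0,0,0,0.1],[0,0,0,0,0.1],[0,0,0,0,0.1],[0,0,0,0,0.1],[0,0,0,0,0.1]]'; python3 -m handwheel '[[0,0,0,0,0.1],[0,0,0,0,0.1]]'
```

```text
time_s: 3.08
tcp_pos: [0.5334, -0.0104, 0.1514]
ee_rot: [[0.978, -0.207, 0.0], [-0.207, -0.978, 0.0], [0.0, -0.0, -1.0]]
wrist_force: [0.6, -0.0, -0.2]
gripper_width: 0.516
time_s: 3.32
tcp_pos: [0.5334, -0.0104, 0.1512]
ee_rot: [[0.978, -0.207, -0.0], [-0.207, -0.978, -0.0], [-0.0, 0.0, -1.0]]
wrist_force: [0.3, 0.2, -0.5]
gripper_width: 0.287
```

```bash
python3 -m handwheel '[[0,0,0,0,0.1],[0,0,0,0,0.1],[0,0,0,0,0.1],[0,-1,0,0,0.1],[0,-1,0,0,0.1],[0,-1,0,0,0.1],[0,-1,0,0,0.1],[0,-1,0,0,0.1],[0,-1,0,0,0.1]]'; python3 -m handwheel '[[0,-0.5,0,0,0.1],[0,-0.4,0,0,0.1],[0,0,0,0,0.1]]'
```

```text
time_s: 4.45
tcp_pos: [0.5459, 0.0491, 0.1512]
ee_rot: [[0.978, -0.207, 0.0], [-0.207, -0.978, -0.0], [0.0, 0.0, -1.0]]
wrist_force: [0.4, -1.9, -1.5]
gripper_width: 0.158
time_s: 4.82
tcp_pos: [0.5476, 0.0567, 0.1512]
ee_rot: [[0.978, -0.207, -0.001], [-0.207, -0.978, -0.001], [-0.0, 0.001, -1.0]]
wrist_force: [0.6, -4.0, -0.8]
gripper_width: 0.157
```

```bash
python3 -m handwheel '[[0,-0.2,0,0,0.1],[0,0,0,0,0.1]]'; python3 -m handwheel '[[0,-0.2,0,0,0.1],[0,0,0,0,0.1]]'
```

```text
time_s: 5.08
tcp_pos: [0.5476, 0.057, 0.1512]
ee_rot: [[0.978, -0.207, -0.002], [-0.207, -0.978, -0.003], [-0.001, 0.004, -1.0]]
wrist_force: [1.7, -10.6, 0.1]
gripper_width: 0.158
time_s: 5.32
tcp_pos: [0.5477, 0.0573, 0.1512]
ee_rot: [[0.978, -0.207, -0.004], [-0.207, -0.978, -0.006], [-0.002, 0.007, -1.0]]
wrist_force: [2.8, -17.7, 0.0]
gripper_width: 0.162
```

```bash
python3 -m handwheel '[[0,0.35,0,0,0.1],[0,0,0,0,0.5],[0,0,0,0,0.5],[0,0,0,0,0.5],[0,0,-4,0,0.8],[0,0,-4,0,1],[-4,2,-4,0,1],[-4,4,0,0,1],[0,4,0,0,1],[0,0,0,0,1]]'
python3 - <<'E'
from h import *
rel((.53,-.03),-11.9)
p=cams.camera_params("wrist")
cv2.imwrite("pics/w2.png",cams.capture("wrist")[:,:,::-1])
print(proj(p,(.53,-.03,.065)),sense()["wrist_force"])
E
```

```text
time_s: 6.58
tcp_pos: [0.4477, -0.0248, 0.2718]
ee_rot: [[0.978, -0.209, 0.001], [-0.209, -0.978, 0.001], [0.001, -0.001, -1.0]]
wrist_force: [0.6, 0.3, -0.4]
gripper_width: 0.989
t 6.58 tcp [ 0.4477 -0.0248  0.2718] yaw -12.05 shift cm [ 8.16 -1.21  0.01] turn -0.15 w 0.989 F [ 0.6  0.3 -0.4]
[267.20150376 111.77204103] [0.38884029 0.31623548 0.51004381]
```

View pics/w2.png

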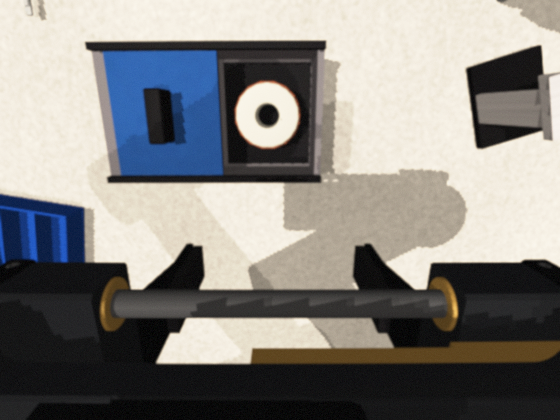

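Cover fully open; bore visible at about (267,115). I'll fit the white ring's outer and inner contours.

Run:
```python
from h import *
p=cams.camera_params("wrist")
im=cv2.imread("pics/w2.png")[70:160,225:312]
m=(im.min(2)>150).astype(np.uint8)
cs,hi=cv2.findContours(m,cv2.RETR_CCOMP,cv2.CHAIN_APPROX_NONE)
for c,h in zip(cs,hi[0]):
    if len(c)>20:
        (x,y),ax,a=cv2.fitEllipse(c);x+=225;y+=70;X=atz(p,(x,y),.065);print(len(c),h[3],x,y,ax,X,rng:=0.022*p["fx"]/np.linalg.norm(X-np.array(p["origin"])))
for u in((86,42.5),(326,41),(321,181.5),(107,182.5)):print(atz(p,u,.078))
rel((.4885,-.287),5,.26)
```

```text
179 -1 266.63077545166016 114.33377838134766 (61.29767608642578, 63.87629699707031) [ 0.5288 -0.0281  0.065 ] 22.975866534649025
70 0 266.7028617858887 115.03208923339844 (24.917888641357422, 25.58450698852539) [ 0.5282 -0.0281  0.065 ] 22.97564749447849
[0.6165 0.1057 0.078 ]
[ 0.5755 -0.0893  0.078 ]
[ 0.4595 -0.0652  0.078 ]
[0.5003 0.1316 0.078 ]
t 6.62 tcp [ 0.4485 -0.024   0.2717] yaw -12.0 shift cm [ 9.37 24.89  1.16] turn -17.0 w 0.993 F [0.4 0.3 0.5]
```

```bash
python3 -m handwheel '[[0.24,5.28,-0.6,0,1],[0.24,5.28,-0.6,0,1],[0.24,5.28,-0.6,0,1],[0.24,5.28,-0.6,0,1],[0.24,5.28,-0.6,0,1],[0,0,0,-8.5,1],[0,0,0,-8.5,1],[0,0,0,0,1],[0,0,0,0,1]]'
python3 - <<'E'
from h import *
rel((.4885,-.287),5,.26)
p=cams.camera_params("wrist")
cv2.imwrite("pics/w3.png",cams.capture("wrist")[:,:,::-1])
print(proj(p,(.4885,-.287,.175)))
E
```

```text
time_s: 7.75
tcp_pos: [0.4066, -0.284, 0.3011]
ee_rot: [[0.996, 0.087, -0.0], [0.087, -0.996, 0.0], [-0.0, -0.0, -1.0]]
wrist_force: [-0.3, 0.8, -0.1]
gripper_width: 1.001
t 7.75 tcp [ 0.4066 -0.284   0.3011] yaw 5.01 shift cm [8.13 1.01 4.1 ] turn 0.01 w 1.001 F [-0.3  0.8 -0.1]
[295.67597928 113.25387619]
```

View pics/w3.png

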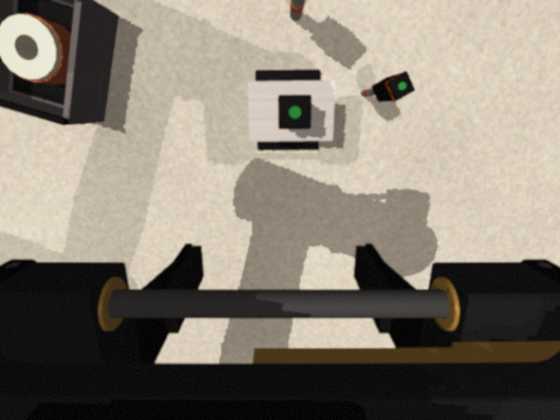

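The handle's green dot is at (295,112), 1 px from prediction, and its sides align with the tool. Grasping.

```bash
python3 -m handwheel '[[4.1,0.5,0,0,1],[4.1,0.47,0,0,1],[0,0,0,0,1],[0,0,3.5,0,1],[0,0,3.5,0,1],[0,0,3.7,0,1],[0,0,0,0,1],[0,0,0,0,0.15],[0,0,0,0,0.15],[0,0,0,0,0.15]]'; python3 -m handwheel '[[0,0,0,0,0.15],[0,0,0,0,0.15],[0,0,0,0,0.15],[0,0,0,0,0.15],[0,0,0,0,0.15],[0,0,0,0,0.15]]'
```

```text
time_s: 9.05
tcp_pos: [0.4889, -0.287, 0.1956]
ee_rot: [[0.996, 0.088, 0.002], [0.088, -0.996, -0.001], [0.002, 0.001, -1.0]]
wrist_force: [0.3, -0.2, -0.8]
gripper_width: 0.741
time_s: 9.8
tcp_pos: [0.4885, -0.2869, 0.1942]
ee_rot: [[0.996, 0.088, -0.0], [0.088, -0.996, -0.0], [-0.0, 0.0, -1.0]]
wrist_force: [-0.2, -0.1, -0.2]
gripper_width: 0.254
```

```bash
python3 -m handwheel '[[0,0,-1,0,0.15],[0,0,-2,0,0.15],[0,0,-2,0,0.15],[0,0,-2,0,0.15],[0,0,-2,0,0.15],[0,0,-2,0,0.15],[0,0,0,0,0.15]]'
python3 - <<'E'
from h import *
rel((.5285,-.0295),5)
E
```

```text
time_s: 10.68
tcp_pos: [0.4891, -0.287, 0.3064]
ee_rot: [[0.996, 0.089, 0.004], [0.089, -0.996, -0.001], [0.004, 0.002, -1.0]]
wrist_force: [-0.0, -0.0, -0.6]
gripper_width: 0.256
t 10.68 tcp [ 0.4891 -0.287   0.3064] yaw 5.08 shift cm [ 6.20e+00 -2.53e+01 -2.00e-02] turn 0.08 w 0.256 F [-0.  -0.  -0.6]
```

```bash
python3 -m handwheel '[[0.6,-1.5,0,0,0.15],[0.6,-3,0,0,0.15],[0.6,-3,0,0,0.15],[0.6,-3,0,0,0.15],[0.6,-3,0,0,0.15],[0.6,-3,0,0,0.15],[0.6,-3,0,0,0.15],[0.6,-3,0,0,0.15],[0.6,-1.8,0,0,0.15],[0.8,-1,0,0,0.15]]';  python3 -m handwheel '[[0,0,0,0,0.15],[0,0,1,0,0.15],[0,0,1,0,0.15],[0,0,0,0,0.15],[0,0,0,0,0.15]]'
python3 - <<'E'
from h import *
rel((.5285,-.0295),5)
o=[]
for n,(u,v) in(("scene",(255,195)),("side",(237,235)),("wrist",(278,200))):
    p=cams.camera_params(n);im=cams.capture(n)[:,:,::-1];cv2.imwrite(f"pics/{n}4.png",im)
    print(n,proj(p,(.5285,-.0295,.065)),proj(p,(.5285,-.0295,.11)))
a=[cv2.resize(cv2.imread(f"pics/{n}4.png")[v-50:v+50,u-50:u+50],(400,400),interpolation=cv2.INTER_CUBIC) for n,u,v in(("scene",255,195),("side",237,235))]
cv2.imwrite("pics/c4.png",np.hstack(a))
E
```

```text
time_s: 11.92
tcp_pos: [0.5279, -0.0282, 0.3038]
ee_rot: [[0.996, 0.09, -0.001], [0.09, -0.996, -0.0], [-0.001, 0.0, -1.0]]
wrist_force: [0.2, 0.8, -0.9]
gripper_width: 0.25
time_s: 12.55
tcp_pos: [0.5279, -0.0297, 0.2843]
ee_rot: [[0.996, 0.088, 0.0], [0.088, -0.996, -0.0], [0.0, 0.0, -1.0]]
wrist_force: [0.5, 0.5, -0.5]
gripper_width: 0.247
t 12.55 tcp [ 0.5279 -0.0297  0.2843] yaw 5.05 shift cm [ 0.06 -0.01 -0.  ] turn 0.05 w 0.247 F [ 0.5  0.5 -0.5]
scene [265.49168615 207.89242002] [264.90775601 195.95049554]
side [238.73758229 241.60213084] [237.93954626 227.65939247]
wrist [279.8221992  194.35458096] [280.03750354 207.25309063]
```

View pics/c4.png

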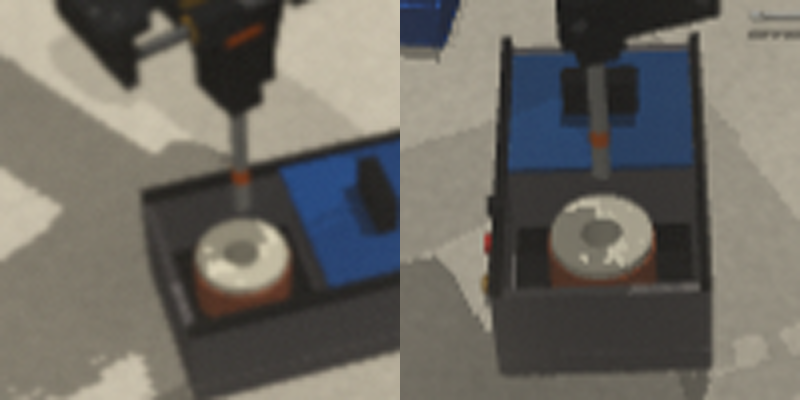

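View pics/wrist4.png

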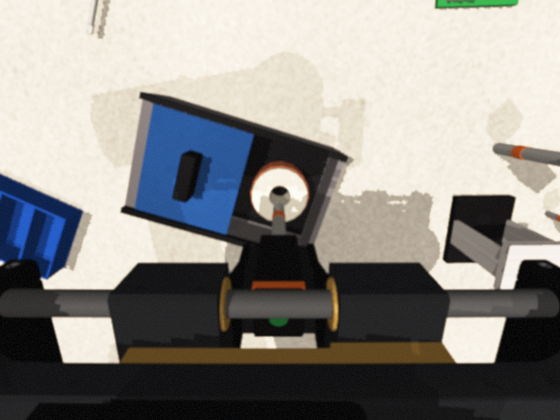

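The rod is above the bore. Scene crop: bore (242,252), band (240,178). Side crop: bore (602,233), band (600,140). Comparing the rod with the bore in each camera.

Run:
```python
from h import *
P={n:cams.camera_params(n) for n in("scene","side","wrist")}
t=sense()["tcp_pos"];g=t[2]-.051
C={"scene":(205,145),"side":(187,185)}
for n in C:
    im=cv2.imread(f"pics/{n}4.png");o=np.array(C[n]);b=im.astype(int)
    m=((b[:,:,2]-b[:,:,0]>45)).astype(np.uint8)
    sub=m[o[1]+25:o[1]+50,o[0]+40:o[0]+65]
    ys,xs=np.nonzero(sub);band=np.array([xs.mean()+o[0]+40,ys.mean()+o[1]+25])
    bore={"scene":np.array([242,252.]),"side":np.array([202,233.])}[n]/4+o
    # white ring fit (top face)
    w=(im.min(2)>95).astype(np.uint8)[o[1]+45:o[1]+75,o[0]+30:o[0]+70]
    cs,_=cv2.findContours(w,cv2.RETR_EXTERNAL,cv2.CHAIN_APPROX_NONE);c=max(cs,key=len)
    e=cv2.fitEllipse(cv2.convexHull(c));ring=np.array(e[0])+o+[30,45]
    p=P[n]
    print(n,"band",band,len(xs),"pred",proj(p,(t[0],t[1],g-.0925)),atz(p,band,g-.0925),"bore",bore,atz(p,bore,.065),"ring",ring,e[1],atz(p,ring,.065))
p=P["wrist"];im=cv2.imread("pics/wrist4.png")
print("wrist tip pred",proj(p,(t[0],t[1],g-.1225)),"band pred",proj(p,(t[0],t[1],g-.0925)))
cv2.imwrite("pics/w4c.png",cv2.resize(im[150:250,230:330],(600,600),interpolation=cv2.INTER_CUBIC))
```

```text
Traceback (most recent call last):
cv2.error: OpenCV(4.12.0) /io/opencv/modules/imgproc/src/shapedescr.cpp:361: error: (-201:Incorrect size of input array) There should be at least 5 points to fit the ellipse in function 'fitEllipseNoDirect'
```

Run:
```python
from h import *
P={n:cams.camera_params(n) for n in("scene","side","wrist")}
t=sense()["tcp_pos"];g=t[2]-.051
C={"scene":(205,145),"side":(187,185)}
for n in C:
    im=cv2.imread(f"pics/{n}4.png");o=np.array(C[n]);b=im.astype(int)
    sub=(b[:,:,2]-b[:,:,0]>45)[o[1]+25:o[1]+48,o[0]+40:o[0]+65]
    ys,xs=np.nonzero(sub);band=np.array([xs.mean()+o[0]+40,ys.mean()+o[1]+25])
    bore={"scene":np.array([242,252.]),"side":np.array([202,233.])}[n]/4+o-.4
    p=P[n];A=atz(p,band,g-.0925);B=atz(p,bore,.065)
    print(n,"band",band,len(xs),"pred",proj(p,(t[0],t[1],g-.0925)),A,"bore",bore,B,"bore-rod",B-A)
p=P["wrist"];im=cv2.imread("pics/wrist4.png")
print("wrist tip pred",proj(p,(t[0],t[1],g-.1225)),"band pred",proj(p,(t[0],t[1],g-.0925)))
cv2.imwrite("pics/w4c.png",cv2.resize(im[150:250,230:330],(600,600),interpolation=cv2.INTER_CUBIC))
```

```text
scene band [264.63636364 188.90909091] 11 pred [264.42498746 187.08167577] [ 0.5335 -0.0318  0.1411] bore [265.1 207.6] [ 0.5272 -0.0299  0.065 ] bore-rod [-0.0063  0.0019 -0.0761]
side band [236.41666667 219.5       ] 12 pred [237.15077627 217.52207717] [ 0.5253 -0.0348  0.1411] bore [237.1  242.85] [ 0.5242 -0.0323  0.065 ] bore-rod [-0.0011  0.0025 -0.0761]
wrist tip pred [279.9867836  208.07997056] band pred [280.16381056 219.25598315]
```

View pics/w4c.png

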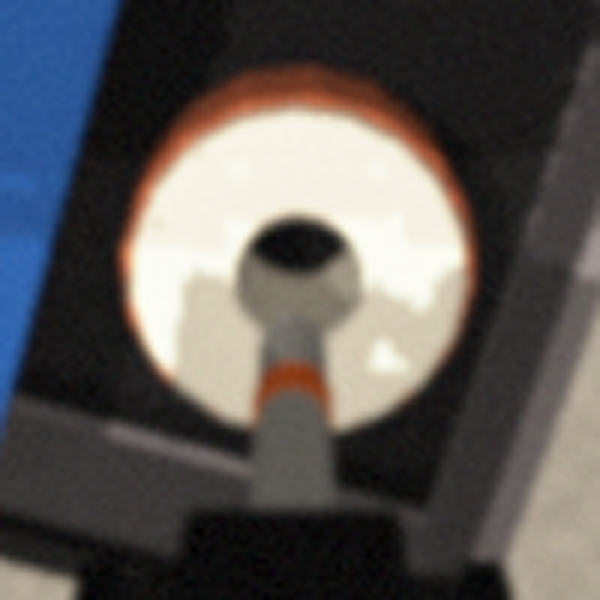

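Rod versus bore, laterally, is consistent in all three views: the rod is about 2 mm too far in +x and 1 mm too far in +y. Correcting, lowering to just above the mouth, and checking.

```bash
python3 -m handwheel '[[-0.2,0.1,0,0,0.15],[0,0,0,0,0.15],[0,0,1,0,0.15],[0,0,1,0,0.15],[0,0,1,0,0.15],[0,0,0.7,0,0.15],[0,0,0,0,0.15],[0,0,0,0,0.15]]'
cat > shot.py <<'E'
import sys
from h import *
k=sys.argv[1];rel((.5258,-.0308),5,.2092);o=[]
for n,(u,v),r in(("scene",(265,203),25),("side",(238,235),25),("wrist",(280,200),33)):
    im=cams.capture(n)[:,:,::-1];cv2.imwrite(f"pics/{n}{k}.png",im)
    o.append(cv2.resize(im[v-r:v+r,u-r:u+r],(266,266),interpolation=cv2.INTER_CUBIC))
cv2.imwrite(f"pics/c{k}.png",cv2.resize(np.hstack(o),None,fx=1,fy=1))
E
python3 shot.py 5
```

```text
time_s: 13.7
tcp_pos: [0.5262, -0.0305, 0.2475]
ee_rot: [[0.996, 0.089, 0.001], [0.089, -0.996, -0.0], [0.001, 0.0, -1.0]]
wrist_force: [0.4, -0.4, -1.1]
gripper_width: 0.25
t 13.7 tcp [ 0.5262 -0.0305  0.2475] yaw 5.08 shift cm [-0.05  0.03  3.83] turn 0.08 w 0.25 F [ 0.4 -0.4 -1.1]
```

View pics/c5.png

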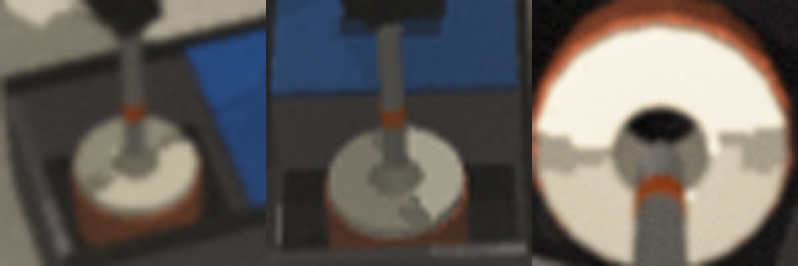

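The rod lines up with the bore laterally in all three views: scene 134 against 136, side 394 against 395, wrist 659 against 660 (crop px, under 0.5 mm). Lowering.

```bash
python3 -m handwheel '[[0,0,0.5,0,0.15],[0,0,0.5,0,0.15],[0,0,0.5,0,0.15],[0,0,0.5,0,0.15],[0,0,0.5,0,0.15],[0,0,0.5,0,0.15],[0,0,0.5,0,0.15],[0,0,0.3,0,0.15],[0,0,0,0,0.15],[0,0,0,0,0.15]]'; python3 shot.py 6
```

```text
time_s: 15.1
tcp_pos: [0.5261, -0.0305, 0.2094]
ee_rot: [[0.996, 0.089, 0.0], [0.089, -0.996, 0.0], [0.0, 0.0, -1.0]]
wrist_force: [-0.0, -0.1, -0.7]
gripper_width: 0.249
t 15.1 tcp [ 0.5261 -0.0305  0.2094] yaw 5.08 shift cm [-0.03  0.03  0.02] turn 0.08 w 0.249 F [-0.  -0.1 -0.7]
```

View pics/c6.png

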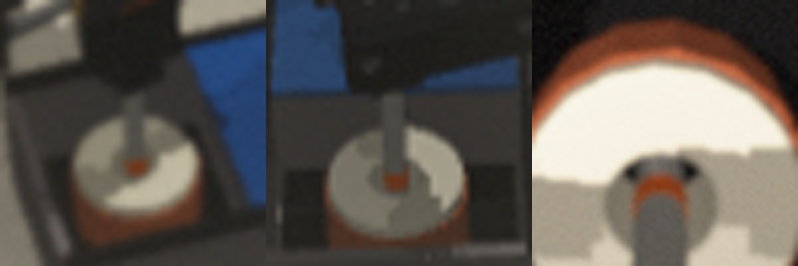

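```bash
python3 -c "
from station import job,sense
print(job.finish_job());s=sense();print(s['time_s'],s['wrist_force'])"
```

```text
the job is handed in; nothing more can be done
None
the job is handed in; nothing more can be done
```

The cover is fully open, and the arm is holding the middle-sized probe from the stand in the coil bore with the orange band level with the mouth. I handed it in at about 15 s of the 51 s allowed; the station reports no verdict.

- **Cover:** I slid it until the force at the end stop rose to about 18 N, then let go. Later pictures show it still open.
- **Centring:** just above the mouth, the rod lined up with the bore to about 0.5 mm sideways in all three camera views.
- **Depth:** the last pictures show the band at the mouth, to about 1–2 mm. By calculation the tip is 35 mm above the table.
- **Contact:** the tool was upright and the wrist force stayed under about 1.5 N in the readings at the end of each move with the probe, so there was no sign of touching the coil or box.
- **Disagreement between measurements:** before lowering, the camera and end-stop estimates of the bore position differed by 2–3 mm. I settled it by comparing rod and bore directly in the pictures.
- **Not checked:** I did not re-measure the tray, screwdriver and board at the end. The arm was never driven down near them.

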